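# Tap a taper arbor home in the bench socket

### The arm

A 7-joint arm with a two-finger parallel gripper is mounted at the origin on the work surface. World frame = base frame: x ahead of the robot, y to its left, z up, the work surface at z = 0. Lengths are in m, angles in rad, forces in N, time in s.
With the tool pointing down it reaches from about 0.4 to 0.875 m from the base axis. Payload 19.3 kg.
Tool frame: the origin (TCP) lies between the finger pads; the fingertips stand 17 mm ahead of it and the grasp point (between the pads) lies 2 mm behind it (bot.tips_ahead is the z of the fingertips in the tool frame, in m); z points along the fingers, y is the direction in which the jaws open and shut (so a half turn about z gives the same grasp; the last joint's range is limited). The gripper opens to 85 mm and grips with 20 to 120 N. Pads are 22 mm wide; open, the fingers measure 114 mm over their backs; the gripper's body (76 mm by 85 mm) begins 54 mm behind the grasp point. The pads swing forward as they close: fully open they stand 13 mm farther back than shut.
Start: joints at [1.033, 0.521, -0.036, 1.599, 0.021, 1.021, -0.113], TCP at [0.282, -0.558, 0.248] pointing down, gripper open.
Joint ranges: [-2.91, 2.91], [-0.3, 2.13], [-1.5, 1.42], [0.17, 2.43], [-1.26, 4.41], [0.16, 1.93], [-2.52, 2.52]. Speed limits (rad/s): [1.89, 1.89, 2.39, 2.39, 3.01, 3.01, 3.01].

### API

Orientations are given as [roll, pitch, yaw] about the fixed x, y, z axes, in that order (R = Rz(yaw) Ry(pitch) Rx(roll)).
In Python, from workcell import telemetry, cams, job, bot gives the robot as it stands.
- The arm moves only by the tool arm_command, never from a script. Its argument "deltas" is a list of rows, each a list of 7 numbers: the opening, from -1 (shut) to 1 (fully open), so that 0 is half open, then the shift along the tool's x, y, z normalised to -1 to 1, where 1 is 150 mm, then the turn, a rotation vector about the tool's x, y, z normalised to -1 to 1, where 1 is 45 degrees. In form: [[hand, tx, ty, tz, rx, ry, rz], ...]. A call has 1 to 8 rows; each row is the pose to reach, as a shift and turn from the pose commanded when the call began, along the tool's axes at that moment; what a row does not reach only later rows make up. A row lasts 1/8 s, in which the tool goes at most 62.5 mm and 10.7 degrees, less where a joint would pass 70% of its speed; a pose out of reach is approached as far as the arm can. A call with a number of a shift or a turn outside -1 to 1 is refused whole. A call with a gripper value outside its range is refused whole. The fingers move at their own pace and stop on an object; "newtons" is the grip in N (left out, the last holds). Time passes only in rows, so rows that repeat a pose let the fingers close. It gives the time, the measured TCP pose, the force and the opening at its end, in the units of the state.
- telemetry.observe(): the state, without advancing time (a new reading comes with each control period).
- cams.grab_frame(name): name is "scene" or "top" or "wrist"; returns the picture (384x512x3 uint8, blue, green, red); there is no depth.
- cams.get_calibration(name): a dict with "fx", "fy", "cx", "cy" (pixels), "k1" (the pictures are not rectified: a ray, as slopes to the right and down, at radius r is drawn at 1 + k1 r^2 times it, then the intrinsics apply), "R" (3x3) and "t" (3): a world point X has camera coordinates R X + t. Camera axes: x right, y down, z forward; pixel columns grow to the right and rows downward; lengths in m; the calibration is good to about 2 mm. A picture is of the moment at which its call begins: read the wrist's pose just before it. get_calibration takes no time and is no camera call; for the wrist camera it gives the pose at the moment of the call.
- job.job_done(): hands the job in, once; it reports no verdict.
The state is a dict: "clock": time; "qpos": joint angles; "qd": joint speeds; "joint_efforts": joint torques, N m; "position": TCP position; "tool_rot": TCP orientation; "force": force on the tool from outside, world axes, zero at the start; "moment": the same for the moment, N m; "grip_width": finger opening in m.
Only numpy, scipy, OpenCV 4.12 (cv2) and the standard library are available. Lean on these libraries where they do the work, as an engineer would, in place of code of your own. Each camera call takes 0.05 s, during which the arm holds its last target.

### The job

Take the round taper arbor out of the grey rack, set its tapered shank down into the brass bush of the bench socket with light pressure only, and let go while the bush still stands about as high as it did. Then pick up the hand tamper and drive the arbor and bush down with its white face in two or more short, gentle taps, lifting clear in between, until you feel the arbor come down solid on the hidden depth stop, without hammering on it. Finally stand the tamper upright on the bench, and leave everything else where it was.

Things in the scene. Friction and masses are not known exactly. Their poses are not given: they have to be found in the camera images.
- arbor_mid (a point): Centre of the grip of the steel taper arbor: of the three fittings hanging in the grey rack (places vary) the one with a ROUND steel grip and flat round head; the others are a square post and a black ball. z up along its axis. Grip 28 mm across, 22 mm below to 22 mm above this point; flared head 34 mm across, flat top 32 mm above. Mass 0.26 to 0.44 kg.
- arbor_tip (a point): Centre of the small end of the arbor's tapered shank, 88 mm below arbor_mid. The shank is 14 mm across here, 24 mm across 60 mm higher, where a collar 38 mm across, 6 mm thick hangs on the rack plate. In the rack the tip is 15 mm above the table: lift at least 70 mm to clear the rack.
- bush_rim (a point): Centre of the top rim of the brass bush in the bench socket, 33 mm across outside; mouth of its tapered bore, 22.7 mm across here, 16 mm across at its open lower end 40 mm below. z up. The arbor's shank wedges in it with arbor_mid about 35 mm (33 to 38 mm) above the rim. The bush starts 25 to 28 mm proud of the housing.
- bush: The same bush, origin at its rim centre. It slides down stiffly, without spring: with the arbor in it a press of 5 N leaves it, 7 to 10 N drives it, and it stays where it is left. Inside is a hidden fixed depth stop, set differently each time, with a firm buffer (12 N per mm): the arbor's tip lands on it when the bush is somewhere from 0 to 14 mm proud, and the force then climbs.
- housing_top (a point): Centre of the top face of the round dark steel housing round the bush (68 mm across, top 80 mm above the table) on a 110 x 110 x 12 mm bench plate; fixed, z up. The rim's height above this point is how far the bush is proud.
- tamper_mid (a point): Point on the axis of the hand tamper, 60 mm above its flat underside. White plastic face 38 mm across, 22 mm tall, at the bottom; round dark steel handle 24 mm across from 38 mm below to 45 mm above this point. Stands upright on the bench, face down; z up its axis. Mass 0.28 kg. Grip it hard. Over 35 N of tamper on arbor is too heavy.
- rack_top (a point): Centre of the top of the fixed grey rack plate, 220 mm along its own x, 80 mm along y, top 75 mm above the table; three holes on its x axis at -70, 0 and +70 mm hold the fittings, whose tops are up to 45 mm (arbor: 60 mm) above the plate.
Things that resemble listed ones, but are neither listed nor needed, are in the scene too. Leave any red look-alike of the part that bears tamper_mid alone.

How it is judged:
On the way, in this order (a step that is already met when the one before it is completed fails the run):
1. the arbor's shank sits upright in the bush, let go, the bush still at least 22.5 mm proud (z of arbor_mid in the frame of bush_rim between 0.025 and 0.041 m and horizontal distance between arbor_mid and bush_rim below 0.006 m and angle between the z axis of arbor_mid and the z axis of bush_rim, either way round below 0.06 rad and contact force between each of the fingers, the arm and arbor below 0.1 N and z of bush_rim in the frame of housing_top above 0.0225 m), for 0.2 s.
2. the tamper presses on the arbor (contact force between tamper and arbor above 2 N), for 0.02 s.
3. the bush is part-way down (less than 21.5 mm proud, the arbor still over 2.5 mm short of the stop) with the tamper lifted off the arbor (z of arbor_tip in the frame of stop_top above 0.0025 m and z of bush_rim in the frame of housing_top below 0.0215 m and contact force between tamper and arbor below 0.05 N), for 0.1 s.
At the end, for the whole second after the job is handed in: The arbor's tip is down on the hidden depth stop (at most 1.5 mm short of it), the arbor is wedged upright in it (arbor_mid 25 to 41 mm above the rim, within 6 mm of its axis and 0.06 rad of its direction), and the tamper stands upright (within 0.1 rad) on the bench, all let go and at rest (z of arbor_tip in the frame of stop_top between -0.005 and 0.0015 m and z of arbor_mid in the frame of bush_rim between 0.025 and 0.041 m and horizontal distance between arbor_mid and bush_rim below 0.006 m and angle between the z axis of arbor_mid and the z axis of bush_rim, either way round below 0.06 rad and contact force between each of the fingers, the arm and arbor below 0.1 N and contact force between tamper and arbor below 0.05 N and linear speed of each of arbor, tamper below 0.02 m/s and height (world z) of tamper_mid between 0.055 and 0.064 m and angle between tamper_mid's own z axis and vertical below 0.1 rad and contact force between the fingers and tamper below 0.1 N); the robot touches nothing.
It fails at once if the bush is driven to less than 22.3 mm proud by the gripper, on the arbor or on the bush itself, instead of the tamper (z of bush_rim in the frame of housing_top below 0.0223 m and (contact force between any of the fingers, the arm and arbor above 0.5 N or contact force between any of the fingers, the arm and bush above 0.5 N)).
It fails at once if a blow or press of the tamper on the arbor exceeds 35 N (contact force between tamper and arbor above 35 N).
It fails at once if the other two fittings in the rack are displaced by more than 25 mm (distance of any of square_post, ball_post from where it was at the start of the episode above 0.025 m).
It fails at once if a bystander on the bench is displaced by more than 30 mm (distance of any of bionic, spacer, wrench, driver, tray, jar from where it was at the start of the episode above 0.03 m).
It also fails if it takes over 69 s, if anything falls off the work surface, if the arm or the gripper's body presses on something with over 40 N, if the wrist force passes 120 N, or if a joint passes its speed limit or range.

## Working session

There is one attempt and no reset: what is moved stays moved. The work goes in short steps, Python scripts to look and compute and a tool call to move; the robot and the scene stay as the last step left them, time stands still between calls to the robot, and variables do not carry over. Pictures are saved under pics/ and viewed, and the job is handed in when it is done.

Besides the shell and the picture viewer there is one more tool, called after ">>>" by a JSON object that holds its "op" and its "data", one argument or row to a line. arm_command: Moves the arm, as the interface text tells. Its arguments: {"type":"object","properties":{"deltas":{"type":"array","items":{"type":"array","items":{"type":"number"}}},"newtons":{"type":"number"}},"required":["deltas"]}

```bash
ls; mkdir -p pics
python3 - <<'E'
from workcell import telemetry,cams,job,bot
import cv2
s=telemetry.observe();print(s)
for n in("scene","top","wrist"):
    c=cams.get_calibration(n);print(n,c)
    cv2.imwrite(f"pics/{n}0.png",cams.grab_frame(n))
print(bot.tips_ahead)
E
```

```text
pics
{'clock': 0.0, 'qpos': array([ 1.03278152,  0.52204678, -0.03631419,  1.59998403,  0.02121843,
        1.02107906, -0.11280904]), 'qd': array([-1.37390133e-03,  6.13205718e-04, -7.67916934e-05, -8.26089657e-04,
       -1.39774302e-03, -3.76337989e-04,  4.71156218e-04]), 'joint_efforts': array([-1.54556139e-03, -9.27103615e+01,  1.97929166e+00, -3.69936132e+01,
        1.78805483e-02,  8.16103391e-03, -4.76094692e-05]), 'position': array([ 0.2816569 , -0.55759732,  0.24771403]), 'tool_rot': array([-3.14046542e+00,  1.01700474e-04,  4.67793597e-01]), 'force': array([0.37074149, 0.02543723, 0.9038983 ]), 'moment': array([-0.01225071, -0.01260356,  0.03484244]), 'grip_width': 0.0855662998108199}
scene {'fx': 370.52331027507114, 'fy': 370.52331027507114, 'cx': 256.1228104802741, 'cy': 197.2567653741935, 'k1': -0.035973263126825056, 'R': array([[ 0.30256035,  0.95293883,  0.01910003],
       [ 0.66005137, -0.19502722, -0.72546301],
       [-0.68759685,  0.23210334, -0.68799609]]), 't': array([-0.15930008, -0.28833913,  1.24395625])}
top {'fx': 439.13914487225975, 'fy': 439.13914487225975, 'cx': 254.34293505231682, 'cy': 191.91850482888745, 'k1': 0.0591623954110269, 'R': array([[ 0.02070689, -0.99976071,  0.00705343],
       [-0.98832862, -0.02153408, -0.15080724],
       [ 0.15092304, -0.00384835, -0.98853802]]), 't': array([-0.03362685,  0.53790289,  1.09946042])}
wrist {'fx': 317.8303228641231, 'fy': 317.8303228641231, 'cx': 257.86048277176155, 'cy': 199.65662087481374, 'k1': 0.00438156583060283, 'R': array([[ 0.45116503, -0.89243949, -0.00137012],
       [-0.8475192 , -0.4289359 ,  0.31261029],
       [-0.27957346, -0.13987763, -0.94988048]]), 't': array([-0.62559651, -0.04125416,  0.38061331])}
0.017
```

View pics/scene0.png

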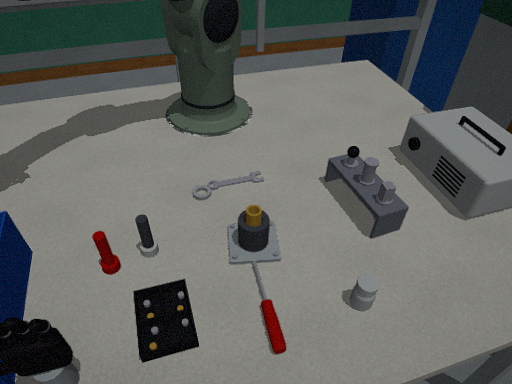

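View pics/top0.png

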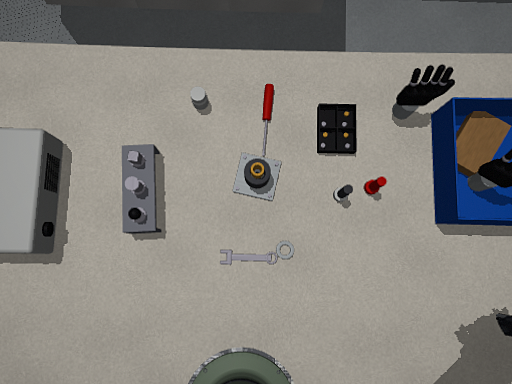

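View pics/wrist0.png

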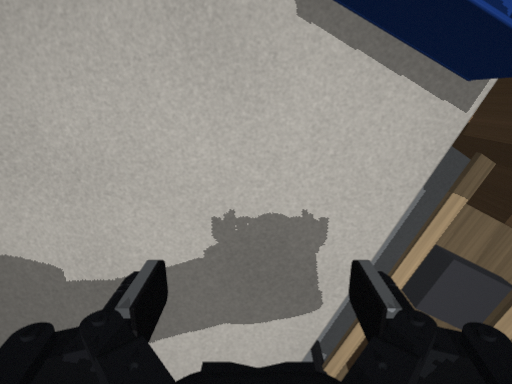

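```bash
cat > h.py <<'E'
from workcell import telemetry,cams,job,bot
import cv2,numpy as np
from scipy.optimize import brentq
from scipy.spatial.transform import Rotation as Ro
def ray(c,u,v):
    K=np.array([[c['fx'],0,c['cx']],[0,c['fy'],c['cy']],[0,0,1]])
    p=cv2.undistortPoints(np.array([[[u,v]]],float),K,np.array([c['k1'],0,0,0,0.]))[0,0]
    R=np.array(c['R']);o=-R.T@np.array(c['t']);d=R.T@np.array([p[0],p[1],1]);return o,d/np.linalg.norm(d)
def onz(c,u,v,z):
    o,d=ray(c,u,v);return o+d*(z-o[2])/d[2]
def tri(rs):
    A=0;b=0
    for o,d in rs:
        P=np.eye(3)-np.outer(d,d);A=A+P;b=b+P@o
    x=np.linalg.solve(A,b);return x,[np.linalg.norm((np.eye(3)-np.outer(d,d))@(x-o)) for o,d in rs]
def proj(c,X):
    R=np.array(c['R']);K=np.array([[c['fx'],0,c['cx']],[0,c['fy'],c['cy']],[0,0,1]])
    q,_=cv2.projectPoints(np.array(X,float).reshape(-1,3),cv2.Rodrigues(R)[0],np.array(c['t'],float),K,np.array([c['k1'],0,0,0,0.]));return q[:,0]
def crop(im,x0,y0,x1,y1,k,f):
    cv2.imwrite(f,cv2.resize(im[y0:y1,x0:x1],None,fx=k,fy=k,interpolation=cv2.INTER_CUBIC))
E
python3 - <<'E'
from h import *
t=cv2.imread('pics/top0.png');s=cv2.imread('pics/scene0.png')
a=cv2.resize(t[135:245,115:170],None,fx=5,fy=5,interpolation=3)
b=cv2.resize(s[140:240,320:410],None,fx=5,fy=5,interpolation=3)[:550]
if b.shape[0]<550:b=np.vstack([b,np.zeros((550-b.shape[0],b.shape[1],3),np.uint8)])
cv2.imwrite('pics/z1.png',np.hstack([a,b]))
a=cv2.resize(t[140:210,225:290],None,fx=6,fy=6,interpolation=3)
b=cv2.resize(t[170:210,325:390],None,fx=6,fy=6,interpolation=3)
cv2.imwrite('pics/z2.png',np.hstack([a,np.vstack([b,np.zeros((420-240,390,3),np.uint8)])]))
E
```

```text
(no output)
```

View pics/z1.png

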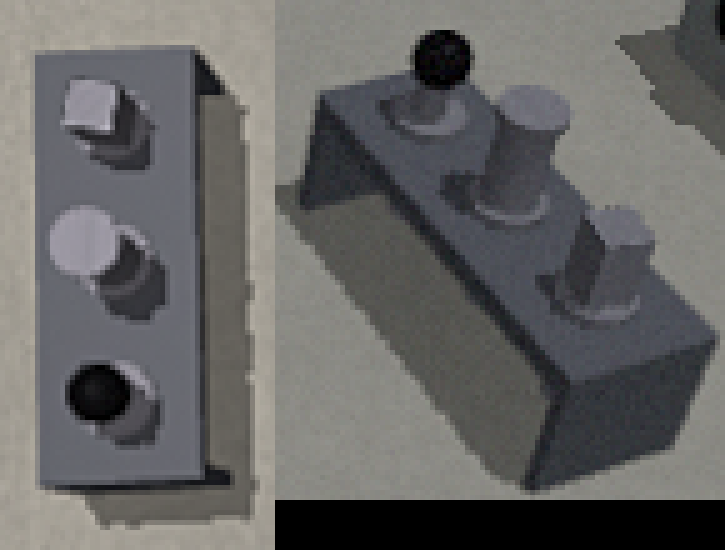

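View pics/z2.png

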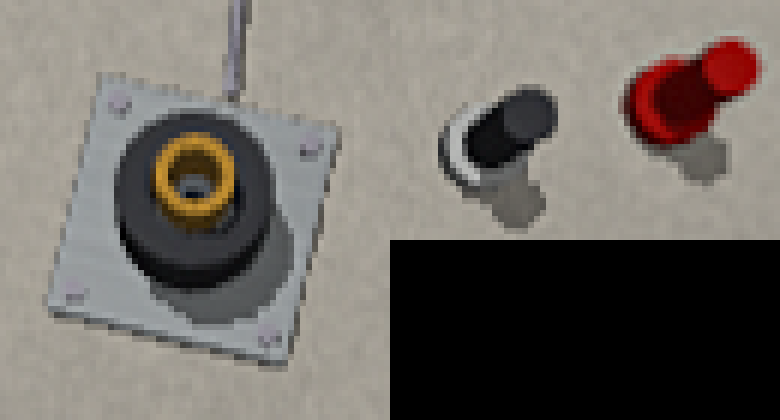

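Run:
```python
from h import *
t=cv2.imread('pics/top0.png');s=cv2.imread('pics/scene0.png')
ct=cams.get_calibration('top');cs=cams.get_calibration('scene')
print('arbor top',onz(ct,131.2,182.8,.135),onz(cs,371.6,161,.135),tri([ray(ct,131.2,182.8),ray(cs,371.6,161)]))
f=lambda x,y,x0,y0,k:(x0+(x+.5)/k-.5,y0+(y+.5)/k-.5)
# rack corners top at z=.075
for p in[(36,52),(192,46),(203,478),(42,487)]:
    print('rack',onz(ct,*f(*p,115,135,5),.075).round(4))
for p in[(100,73),(340,125),(285,362),(48,312)]:
    print('plate',onz(ct,*f(*p,225,140,6),.012).round(4))
print('rim',onz(ct,*f(195,170,225,140,6),.1065))
print('housing',onz(ct,*f(195,190,225,140,6),.08))
print('tamper top',onz(ct,*f(530-390,115,325,170,6),.105))
a=cv2.resize(s[200:270,220:290],None,fx=6,fy=6,interpolation=3)
b=cv2.resize(s[205:265,130:165],None,fx=7,fy=7,interpolation=3)
cv2.imwrite('pics/z3.png',np.hstack([a,b]))
```

```text
arbor top [0.53964216 0.27064413 0.135     ] [0.53953367 0.26984313 0.135     ] (array([0.53948213, 0.27032496, 0.13492115]), [np.float64(0.0003639426128704083), np.float64(0.0003639426128703766)])
rack [0.6464 0.3169 0.075 ]
rack [0.6516 0.2386 0.075 ]
rack [0.4322 0.2211 0.075 ]
rack [0.4263 0.2995 0.075 ]
plate [0.6518 0.0153 0.012 ]
plate [ 0.6303 -0.093   0.012 ]
plate [ 0.5224 -0.0699  0.012 ]
plate [0.5426 0.0356 0.012 ]
rim [ 0.58848973 -0.02745421  0.1065    ]
housing [ 0.5854532  -0.02786501  0.08      ]
tamper top [ 0.54155163 -0.25090161  0.105     ]
```

View pics/z3.png

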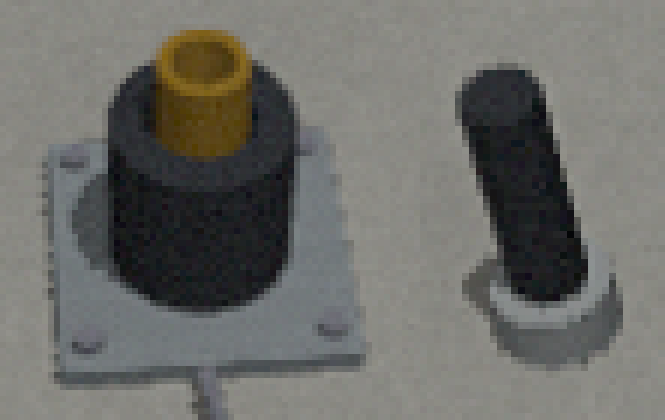

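Run:
```python
from h import *
ct=cams.get_calibration('top');cs=cams.get_calibration('scene')
f=lambda x,y,x0,y0,k:(x0+(x+.5)/k-.5,y0+(y+.5)/k-.5)
a=ray(ct,*f(195,170,225,140,6));b=ray(cs,*f(203,58,220,200,6));print('rim',tri([a,b]))
a=ray(ct,*f(140,115,325,170,6));b=ray(cs,*f(84,98,130,205,7));print('tam',tri([a,b]))
print(onz(cs,*f(84,98,130,205,7),.105))
a=cv2.imread('pics/scene0.png')
```

```text
rim (array([ 0.5876013 , -0.02741879,  0.11074266]), [np.float64(3.259122357578557e-06), np.float64(3.259122357581509e-06)])
tam (array([ 0.54185076, -0.24992388,  0.10367538]), [np.float64(0.001244808136153377), np.float64(0.0012448081361532764)])
[ 0.54355916 -0.24854998  0.105     ]
```

```bash
cat >> h.py <<'E'
def to(xyz,yaw,base=None):
    s=telemetry.observe()
    if base is None: p=s['position'];R=Ro.from_euler('xyz',s['tool_rot'])
    else: p=np.array(base[:3]);R=Ro.from_euler('xyz',[np.pi,0,base[3]])
    d=R.inv().apply(np.array(xyz)-p)/.15
    r=(R.inv()*Ro.from_euler('xyz',[np.pi,0,yaw])).as_rotvec()/(np.pi/4)
    print('clock',s['clock'],'pos',s['position'].round(4),'rot',s['tool_rot'].round(4),'move',d.round(4),r.round(4))
E
python3 - <<'E'
from h import *
to((.40,-.42,.25),.079)
E
```

```text
clock 0.15 pos [ 0.2817 -0.5577  0.2479] rot [-3.1407e+00  1.0000e-04  4.6780e-01] move [ 1.1177 -0.4635 -0.0138] [-1.000e-03  3.000e-04  4.951e-01]
```

>>> {"op": "arm_command", "data": {
  "deltas": [
    [1,0.4,-0.2,0,0,0,0.2],
    [1,0.8,-0.4,0,0,0,0.4],
    [1,1,-0.5,0,0,0,0.495],
    [1,1,-0.5,0,0,0,0.495]
  ],
  "newtons": 60
}}

```text
clock: 0.65
position: [0.3843, -0.4204, 0.2483]
tool_rot: [-3.141, -0.001, 0.083]
force: [-1.1, -1.2, -0.1]
grip_width: 0.0854
```

>>> {"op": "arm_command", "data": {
  "deltas": [
    [1,0.25,-0.4,0,0,0,0],
    [1,0.5,-0.8,0,0,0,0],
    [1,0.6,-1,0,0,0,0]
  ]
}}

```text
clock: 1.02
position: [0.4603, -0.2653, 0.2483]
tool_rot: [-3.142, -0.0, 0.08]
force: [0.3, -0.3, 1.0]
grip_width: 0.0852
```

>>> {"op": "arm_command", "data": {
  "deltas": [
    [1,0.2,-0.4,0,0,0,0],
    [1,0.4,-0.8,0,0,0,0],
    [1,0.5,-1,0,0,0,0]
  ]
}}

```text
clock: 1.4
position: [0.5233, -0.1094, 0.2483]
tool_rot: [-3.141, -0.0, 0.081]
force: [-0.1, -0.7, 0.3]
grip_width: 0.085
```

>>> {"op": "arm_command", "data": {
  "deltas": [
    [1,0.0,-0.4,0,0,0,0],
    [1,0.0,-0.8,0,0,0,0],
    [1,0.0,-1,0,0,0,0]
  ]
}}

```text
clock: 1.78
position: [0.5106, 0.0406, 0.2483]
tool_rot: [-3.141, 0.0, 0.082]
force: [-0.5, -1.5, 0.6]
grip_width: 0.0851
```

Run:
```python
from h import *
cv2.imwrite('pics/w1.png',cams.grab_frame('wrist'))
to((.5395,.2703,.25),.079)
```

```text
clock 1.825 pos [0.5104 0.0435 0.2483] rot [-3.1399  0.      0.0841] move [ 0.3203 -1.4907 -0.009 ] [-0.0021  0.      0.0065]
```

>>> {"op": "arm_command", "data": {
  "deltas": [
    [1,0.1,-0.4,0,0,0,0],
    [1,0.2,-0.8,0,0,0,0],
    [1,0.2,-0.9,0,0,0,0]
  ]
}}

```text
clock: 2.2
position: [0.5304, 0.1783, 0.2479]
tool_rot: [-3.14, 0.0, 0.083]
force: [-0.7, 0.1, 0.0]
grip_width: 0.0858
```

View pics/w1.png

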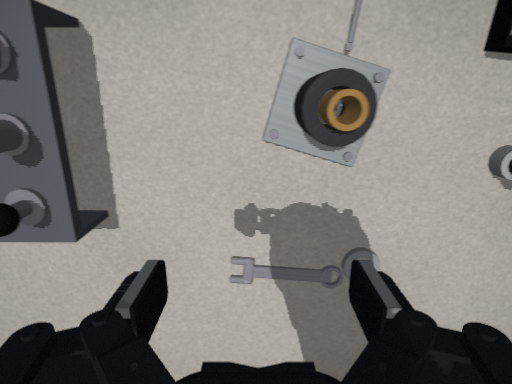

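Run:
```python
from h import *
to((.5395,.2703,.25),.079)
```

```text
clock 2.2 pos [0.5304 0.1783 0.2479] rot [-3.1405e+00  2.0000e-04  8.2800e-02] move [ 0.1114 -0.6063 -0.0132] [-0.0014  0.0003  0.0048]
```

Run:
```python
from h import *
c=cams.get_calibration('wrist');im=cams.grab_frame('wrist');s=telemetry.observe()
cv2.imwrite('pics/w2.png',im)
np.save('w2.npy',c,allow_pickle=True)
print(s['qd'].round(3),s['position'])
for p in[(.5395,.2703,.135),(.5395,.2703,.081)]:print(proj(c,p))
```

```text
[ 0.047 -0.021  0.023  0.033 -0.002 -0.007  0.053] [0.52993589 0.17825648 0.24787294]
[[139.3231953  181.38933716]]
[[159.8310501  166.50714714]]
```

View pics/w2.png

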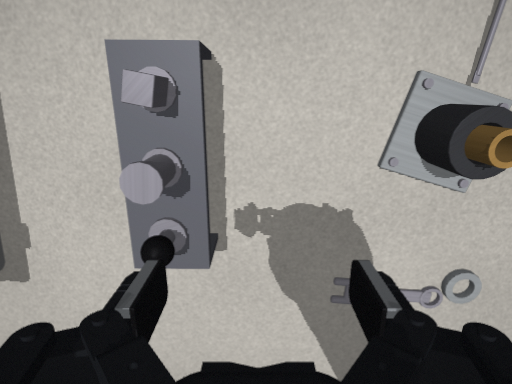

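Run:
```python
from h import *
c=np.load('w2.npy',allow_pickle=True).item()
im=cv2.imread('pics/w2.png');g=cv2.GaussianBlur(cv2.cvtColor(im,6),(3,3),0)
cv2.imwrite('pics/w2z.png',cv2.resize(im[150:220,105:200],None,fx=8,fy=8,interpolation=3))
print(cv2.HoughCircles(g[150:220,105:200],cv2.HOUGH_GRADIENT,1,10,param1=60,param2=10,minRadius=17,maxRadius=25))
print(onz(c,142,183,.135))
```

```text
[[[34.5 33.5 21. ]
  [55.5 19.5 19.9]]]
[0.53837215 0.26827106 0.135     ]
```

View pics/w2z.png

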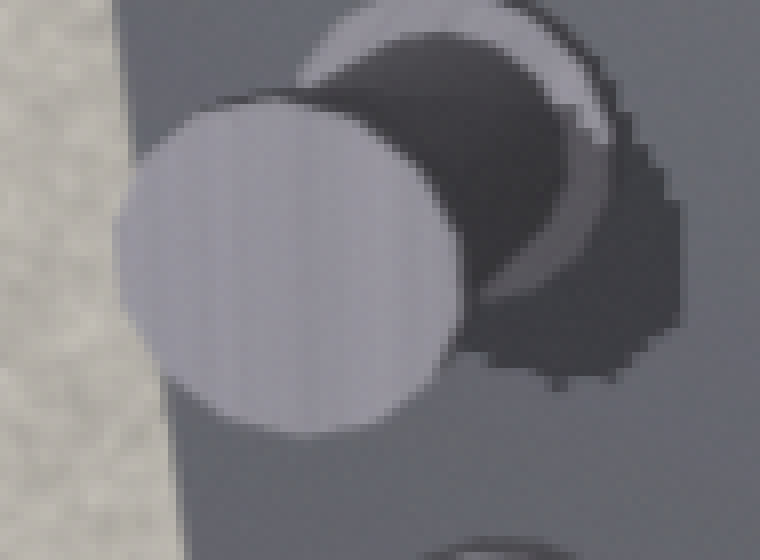

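Run:
```python
from h import *
to((.539,.2695,.103),.079)
```

```text
clock 2.25 pos [0.5299 0.1783 0.2479] rot [-3.1407e+00  6.0000e-04  8.2600e-02] move [ 0.111  -0.6003  0.9663] [-0.0012  0.0008  0.0046]
```

>>> {"op": "arm_command", "data": {
  "deltas": [
    [1,0.1,-0.4,0,0,0,0],
    [1,0.111,-0.6,0,0,0,0.005],
    [1,0.111,-0.6,0,0,0,0.005],
    [1,0.111,-0.6,0.3,0,0,0.005],
    [1,0.111,-0.6,0.6,0,0,0.005],
    [1,0.111,-0.6,0.8,0,0,0.005],
    [1,0.111,-0.6,0.8,0,0,0.005]
  ]
}}

```text
clock: 3.12
position: [0.5393, 0.2634, 0.1267]
tool_rot: [3.139, 0.003, 0.073]
force: [-0.6, 0.3, 0.3]
grip_width: 0.0853
```

Run:
```python
from h import *
to((.539,.2695,.103),.079)
c=cams.get_calibration('wrist');im=cams.grab_frame('wrist');s=telemetry.observe()
cv2.imwrite('pics/w3.png',im)
```

```text
clock 3.125 pos [0.5393 0.2634 0.1267] rot [3.1391e+00 3.1000e-03 7.3100e-02] move [ 0.0013 -0.0409  0.158 ] [ 0.0031  0.004  -0.0075]
```

View pics/w3.png

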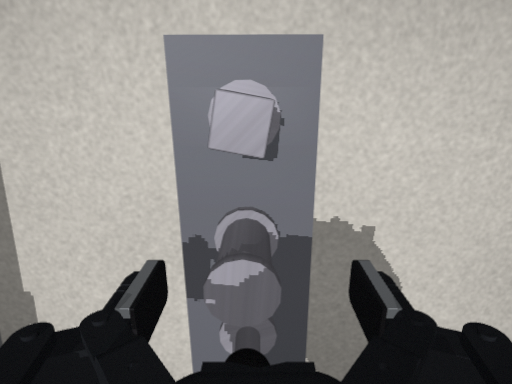

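Run:
```python
from h import *
s=telemetry.observe();print(s['qpos'].round(3),s['qd'].round(3),s['position'],s['force'])
```

```text
[-0.446  0.634 -0.156  1.756  0.135  0.763 -2.168] [-0.007 -0.033 -0.007 -0.024 -0.002  0.01  -0.004] [0.54005234 0.26432466 0.12837159] [ 0.11416762  0.05129043 -0.09335328]
```

>>> {"op": "arm_command", "data": {
  "deltas": [
    [1,0,-0.035,0,0,0,0],
    [1,0,-0.035,0,0,0,0]
  ]
}}

```text
clock: 3.42
position: [0.5397, 0.2722, 0.1296]
tool_rot: [-3.141, -0.002, 0.075]
force: [0.1, -0.3, 0.6]
grip_width: 0.0853
```

Run:
```python
from h import *
to((.539,.2695,.103),.079)
```

```text
clock 3.425 pos [0.5397 0.2722 0.1296] rot [-3.1406e+00 -1.8000e-03  7.5400e-02] move [-0.0064  0.0176  0.1776] [-0.0013 -0.0023 -0.0046]
```

>>> {"op": "arm_command", "data": {
  "deltas": [
    [1,0,0.015,0.09,0,0,0],
    [1,0,0.015,0.17,0,0,0],
    [1,0,0.015,0.17,0,0,0]
  ]
}}

```text
clock: 3.8
position: [0.5387, 0.2689, 0.1014]
tool_rot: [3.141, 0.002, 0.075]
force: [-0.1, -0.3, 0.9]
grip_width: 0.0851
```

Run:
```python
from h import *
to((.539,.2695,.103),.079)
c=cams.get_calibration('wrist');im=cams.grab_frame('wrist');s=telemetry.observe()
cv2.imwrite('pics/w4.png',im)
```

```text
clock 3.8 pos [0.5387 0.2689 0.1014] rot [3.1406e+00 2.0000e-03 7.5200e-02] move [ 0.0023 -0.0037 -0.0108] [ 0.0012  0.0026 -0.0049]
```

View pics/w4.png

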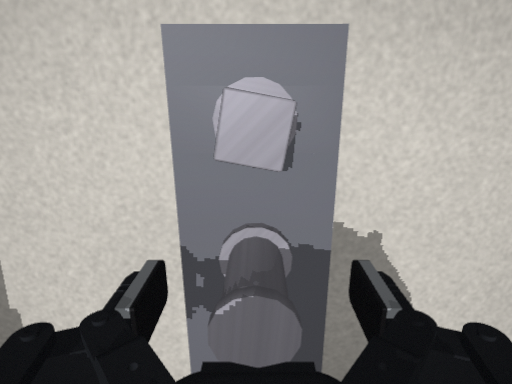

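>>> {"op": "arm_command", "data": {
  "deltas": [
    [-1,0,0,-0.015,0,0,0],
    [-1,0,0,-0.015,0,0,0],
    [-1,0,0,-0.015,0,0,0],
    [-1,0,0,-0.015,0,0,0],
    [-1,0,0,-0.015,0,0,0]
  ],
  "newtons": 60
}}

```text
clock: 4.47
position: [0.5395, 0.2696, 0.1054]
tool_rot: [-3.141, -0.001, 0.075]
force: [-0.2, 2.8, 5.6]
grip_width: 0.0283
```

>>> {"op": "arm_command", "data": {
  "deltas": [
    [-1,0,0,-0.2,0,0,0],
    [-1,0,0,-0.5,0,0,0],
    [-1,0,0,-0.8,0,0,0],
    [-1,0,0,-0.8,0,0,0]
  ]
}}

```text
clock: 4.97
position: [0.5404, 0.2698, 0.2279]
tool_rot: [-3.14, -0.004, 0.075]
force: [-0.8, 1.1, -4.7]
grip_width: 0.0279
```

Run:
```python
from h import *
to((.588,-.0275,.22),.079)
print(telemetry.observe()['force'])
```

```text
clock 4.975 pos [0.5404 0.2698 0.2279] rot [-3.1398 -0.0041  0.0748] move [0.1681 2.     0.0496] [-0.0023 -0.0052 -0.0054]
[-0.84038034  1.05730391 -4.73345938]
```

>>> {"op": "arm_command", "data": {
  "deltas": [
    [-1,0,0.35,0,0,0,0],
    [-1,-0.1,0.7,0,0,0,0],
    [-1,-0.1,1,0,0,0,0]
  ]
}}

```text
clock: 5.35
position: [0.5342, 0.1164, 0.2238]
tool_rot: [3.141, 0.002, 0.075]
force: [1.0, -0.2, -3.2]
grip_width: 0.0285
```

>>> {"op": "arm_command", "data": {
  "deltas": [
    [-1,0,0.35,0,0,0,0],
    [-1,-0.05,0.7,0,0,0,0],
    [-1,-0.05,1,0,0,0,0],
    [-1,-0.05,1,0,0,0,0],
    [-1,-0.05,1,0,0,0,0],
    [-1,-0.05,1,0,0,0,0]
  ]
}}

```text
clock: 6.1
position: [0.5392, -0.0303, 0.2246]
tool_rot: [-3.141, 0.001, 0.077]
force: [0.4, -0.0, -4.1]
grip_width: 0.0284
```

Run:
```python
from h import *
to((.588,-.0275,.22),.079)
c=cams.get_calibration('wrist');im=cams.grab_frame('wrist');s=telemetry.observe()
cv2.imwrite('pics/w5.png',im);np.save('w5.npy',c,allow_pickle=True)
print(s['position'],s['qd'].round(3))
cv2.imwrite('pics/s5.png',cams.grab_frame('scene'))
```

```text
clock 6.1 pos [ 0.5392 -0.0303  0.2246] rot [-3.1412e+00  7.0000e-04  7.6800e-02] move [0.3255 0.006  0.0303] [-0.0005  0.0009 -0.0028]
[ 0.5392974  -0.03040326  0.22471579] [ 0.002 -0.002  0.003 -0.002  0.001 -0.     0.003]
```

View pics/w5.png

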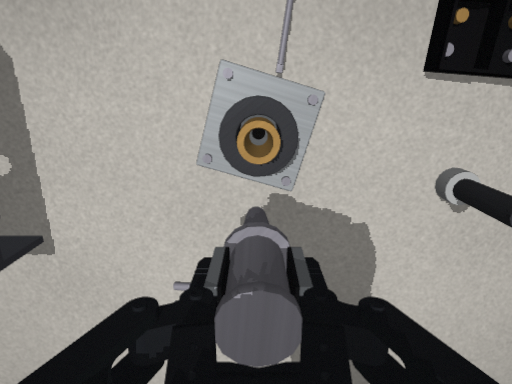

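View pics/s5.png

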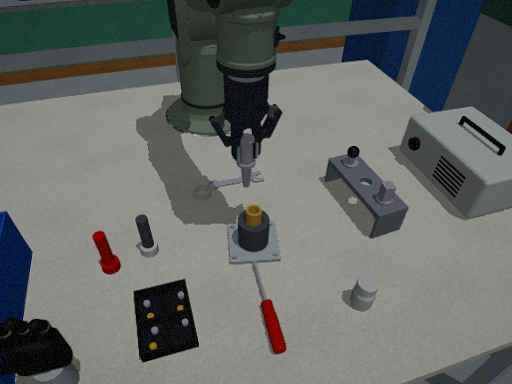

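Run:
```python
from h import *
c=np.load('w5.npy',allow_pickle=True).item();im=cv2.imread('pics/w5.png')
h=cv2.cvtColor(im,cv2.COLOR_BGR2HSV)
x0,y0,x1,y1=215,90,305,185
cv2.imwrite('pics/w5z.png',cv2.resize(im[y0:y1,x0:x1],None,fx=6,fy=6,interpolation=3))
print(proj(c,(.588,-.0275,.107)),proj(c,(.588,-.0275,.08)))
m=cv2.inRange(h,(8,120,60),(30,255,255));ys,xs=np.nonzero(m[y0:y1,x0:x1]);print(xs.min()+x0,xs.max()+x0,ys.min()+y0,ys.max()+y0)
im=cv2.imread('pics/s5.png')
cv2.imwrite('pics/s5z.png',cv2.resize(im[125:245,215:290],None,fx=5,fy=5,interpolation=3))
```

```text
[[257.5533439  138.81938163]] [[257.61571356 134.57711132]]
237 280 118 163
```

View pics/w5z.png

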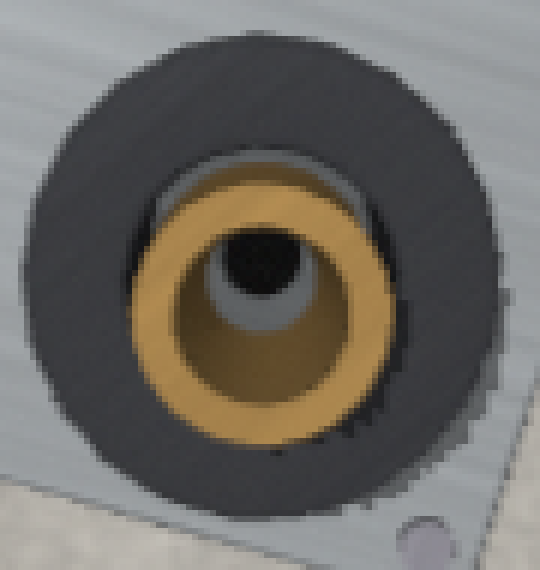

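View pics/s5z.png

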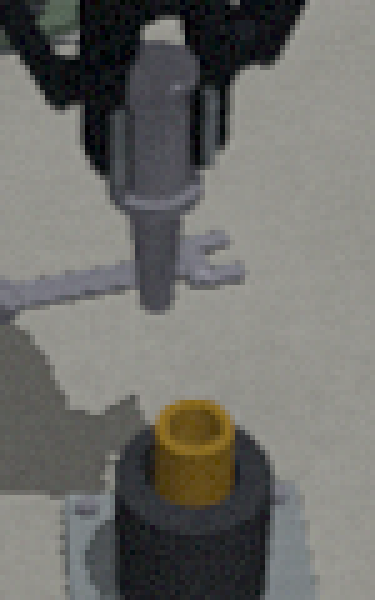

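Run:
```python
from h import *
c=np.load('w5.npy',allow_pickle=True).item();cs=cams.get_calibration('scene')
for z in(.105,.107,.108):print('rim',onz(c,258.3,141.75,z))
print('hous',onz(c,258.3,135.6,.08))
print('hous gt',onz(c,258.3,135.6,.08))
print('tip scene',onz(cs,246.1,185.6,.134))
print('tip proj',proj(c,(.5393,-.0303,.134)),proj(cs,(.5393,-.0303,.134)))
f=lambda x,y,x0,y0,k:(x0+(x+.5)/k-.5,y0+(y+.5)/k-.5)
q=f(195,431,215,125,5);print('rim scene',q,onz(cs,*q,.107),tri([ray(cs,*q),ray(c,258.3,141.75)]))
im=cv2.imread('pics/w5.png');cv2.imwrite('pics/w5y.png',cv2.resize(im[195:365,200:320],None,fx=4,fy=4,interpolation=3))
```

```text
rim [ 0.58556582 -0.02825719  0.105     ]
rim [ 0.58584405 -0.02823502  0.107     ]
rim [ 0.58598316 -0.02822393  0.108     ]
hous [ 0.58719996 -0.02813772  0.08      ]
hous gt [ 0.58719996 -0.02813772  0.08      ]
tip scene [ 0.53875577 -0.02856677  0.134     ]
tip proj [[256.18596304 211.58692909]] [[245.37807986 185.92212527]]
rim scene (253.6, 210.8) [ 0.58845411 -0.02723925  0.107     ] (array([ 0.5858781 , -0.0273844 ,  0.10466845]), [np.float64(0.0009450797087457313), np.float64(0.000945079708745666)])
```

View pics/w5y.png

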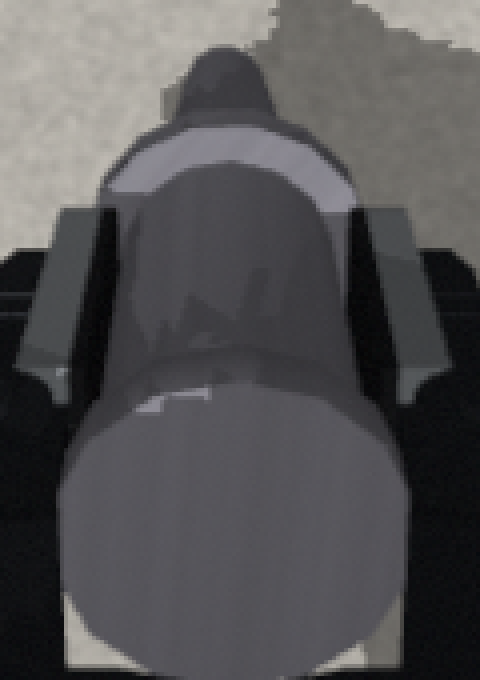

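Run:
```python
from h import *
c=np.load('w5.npy',allow_pickle=True).item();cs=cams.get_calibration('scene')
print('far edge x of tip',onz(c,256,206.2,.134)-[.007,0,0])
# head: left-right extremes and near edge; center
print('head',onz(c,258.3,195+(385+675)/2/4,.254))
to((.5870,-.028,.2247),.079)
```

```text
far edge x of tip [ 0.53642242 -0.02985421  0.134     ]
head [ 0.5386599  -0.03185291  0.254     ]
clock 6.2 pos [ 0.5394 -0.0306  0.2248] rot [-3.1414e+00  4.0000e-04  7.6600e-02] move [0.318  0.0073 0.0007] [-0.0003  0.0005 -0.0031]
```

>>> {"op": "arm_command", "data": {
  "deltas": [
    [-1,0.16,0.004,0,0,0,0],
    [-1,0.318,0.006,0,0,0,0],
    [-1,0.318,0.006,0,0,0,0],
    [-1,0.318,0.006,0,0,0,0],
    [-1,0.318,0.006,0.1,0,0,0],
    [-1,0.318,0.006,0.12,0,0,0],
    [-1,0.318,0.006,0.12,0,0,0]
  ]
}}

```text
clock: 7.08
position: [0.5868, -0.0289, 0.2066]
tool_rot: [-3.142, 0.001, 0.075]
force: [0.1, 0.0, -3.5]
grip_width: 0.0288
```

Run:
```python
from h import *
to((.5868,-.028,.2067),.079)
im=cams.grab_frame('scene')
a=cv2.resize(im[125:255,205:305],None,fx=4,fy=4,interpolation=3)
im=cams.grab_frame('top')
b=cv2.resize(im[130:220,210:310],None,fx=4,fy=4,interpolation=3)
b=np.vstack([b,np.zeros((a.shape[0]-b.shape[0],400,3),np.uint8)])
cv2.imwrite('pics/s6.png',np.hstack([a,b]))
```

```text
clock 7.075 pos [ 0.5868 -0.0289  0.2066] rot [-3.1415e+00  8.0000e-04  7.5000e-02] move [ 0.0007 -0.0059 -0.0004] [-0.0001  0.001  -0.0051]
```

View pics/s6.png

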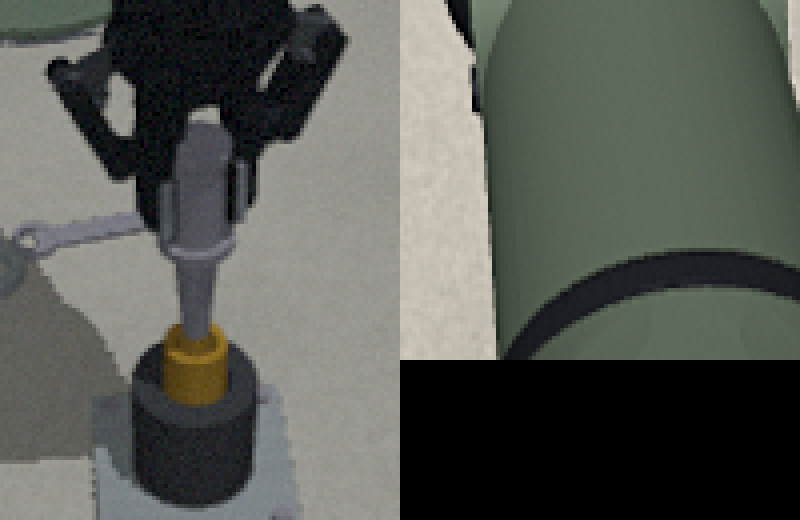

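>>> {"op": "arm_command", "data": {
  "deltas": [
    [-1,0,-0.003,0.05,0,0,0],
    [-1,0,-0.003,0.1,0,0,0],
    [-1,0,-0.003,0.1,0,0,0]
  ]
}}

```text
clock: 7.55
position: [0.5866, -0.0284, 0.1912]
tool_rot: [-3.142, 0.001, 0.075]
force: [-0.8, 0.8, -3.4]
grip_width: 0.0284
```

>>> {"op": "arm_command", "data": {
  "deltas": [
    [-1,0,0,0.05,0,0,0],
    [-1,0,0,0.1,0,0,0],
    [-1,0,0,0.1,0,0,0]
  ]
}}

```text
clock: 7.92
position: [0.5867, -0.0284, 0.1763]
tool_rot: [-3.141, 0.001, 0.075]
force: [0.3, -0.5, -4.4]
grip_width: 0.0286
```

>>> {"op": "arm_command", "data": {
  "deltas": [
    [-1,0,0,0.05,0,0,0],
    [-1,0,0,0.08,0,0,0],
    [-1,0,0,0.08,0,0,0]
  ]
}}

```text
clock: 8.3
position: [0.5868, -0.0284, 0.1646]
tool_rot: [-3.142, 0.001, 0.075]
force: [-0.0, 0.4, -4.3]
grip_width: 0.0288
```

>>> {"op": "arm_command", "data": {
  "deltas": [
    [-1,0,0,0.04,0,0,0],
    [-1,0,0,0.08,0,0,0],
    [-1,0,0,0.08,0,0,0]
  ]
}}

```text
clock: 8.68
position: [0.5867, -0.0282, 0.1524]
tool_rot: [-3.141, 0.001, 0.075]
force: [1.4, 1.5, -4.1]
grip_width: 0.0278
```

Run:
```python
from h import *
to((.5868,-.028,.2067),.079);s=telemetry.observe();print(s['force'],s['moment'])
c=cams.get_calibration('wrist')
im=cams.grab_frame('scene')
a=cv2.resize(im[125:255,205:305],None,fx=4,fy=4,interpolation=3)
cv2.imwrite('pics/s7.png',a)
```

```text
clock 8.675 pos [ 0.5867 -0.0282  0.1524] rot [-3.1413e+00  9.0000e-04  7.5200e-02] move [ 2.000e-04 -1.600e-03 -3.617e-01] [-0.0004  0.0011 -0.0049]
[ 1.35346     1.4597914  -4.05699379] [ 0.54946305 -0.39644133  0.00383646]
```

View pics/s7.png

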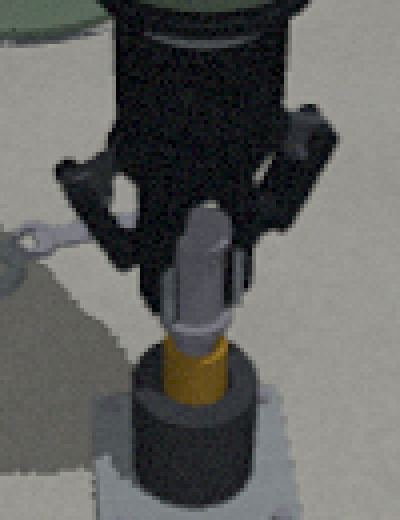

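>>> {"op": "arm_command", "data": {
  "deltas": [
    [-1,0.004,-0.004,0,0,0,0],
    [-1,0.004,-0.004,0.012,0,0,0],
    [-1,0.004,-0.004,0.012,0,0,0]
  ]
}}

```text
clock: 9.1
position: [0.5876, -0.0277, 0.1512]
tool_rot: [-3.142, 0.0, 0.075]
force: [0.5, 0.8, -4.6]
grip_width: 0.0277
```

>>> {"op": "arm_command", "data": {
  "deltas": [
    [-1,0,0,0.01,0,0,0],
    [-1,0,0,0.01,0,0,0]
  ]
}}

```text
clock: 9.35
position: [0.5875, -0.0277, 0.1496]
tool_rot: [-3.141, 0.0, 0.075]
force: [-0.4, 1.4, -4.4]
grip_width: 0.0276
```

>>> {"op": "arm_command", "data": {
  "deltas": [
    [-1,0,0,0.01,0,0,0],
    [-1,0,0,0.01,0,0,0]
  ]
}}

```text
clock: 9.6
position: [0.5875, -0.0276, 0.1481]
tool_rot: [-3.141, 0.0, 0.075]
force: [0.7, 3.2, -3.2]
grip_width: 0.0276
```

>>> {"op": "arm_command", "data": {
  "deltas": [
    [-1,0.001,-0.004,0,0,0,0],
    [-1,0.001,-0.004,0.007,0,0,0]
  ]
}}

```text
clock: 9.85
position: [0.5877, -0.0273, 0.1472]
tool_rot: [3.141, -0.0, 0.075]
force: [-0.4, 0.9, -3.6]
grip_width: 0.028
```

>>> {"op": "arm_command", "data": {
  "deltas": [
    [-1,0,0,0.006,0,0,0],
    [-1,0,0,0.006,0,0,0]
  ]
}}

```text
clock: 10.1
position: [0.5877, -0.0272, 0.1462]
tool_rot: [3.142, 0.0, 0.075]
force: [-0.1, 0.5, -5.0]
grip_width: 0.0276
```

>>> {"op": "arm_command", "data": {
  "deltas": [
    [-1,0,0,0.006,0,0,0],
    [-1,0,0,0.006,0,0,0]
  ]
}}

```text
clock: 10.35
position: [0.5876, -0.0271, 0.1453]
tool_rot: [-3.142, 0.0, 0.075]
force: [-0.2, 1.8, -3.3]
grip_width: 0.0278
```

>>> {"op": "arm_command", "data": {
  "deltas": [
    [-1,0,0,0.006,0,0,0],
    [-1,0,0,0.006,0,0,0]
  ]
}}

```text
clock: 10.6
position: [0.5876, -0.0271, 0.1444]
tool_rot: [-3.141, 0.0, 0.075]
force: [-1.1, 2.4, -4.1]
grip_width: 0.0275
```

>>> {"op": "arm_command", "data": {
  "deltas": [
    [-1,0,-0.003,0.006,0,0,0],
    [-1,0,-0.003,0.006,0,0,0]
  ]
}}

```text
clock: 10.85
position: [0.5876, -0.0269, 0.1435]
tool_rot: [3.141, 0.0, 0.075]
force: [-1.0, 0.9, -2.1]
grip_width: 0.0277
```

>>> {"op": "arm_command", "data": {
  "deltas": [
    [-1,0,0,0.006,0,0,0],
    [-1,0,0,0.006,0,0,0]
  ]
}}

```text
clock: 11.1
position: [0.5876, -0.0268, 0.1426]
tool_rot: [3.142, 0.0, 0.075]
force: [-2.4, -0.6, -3.8]
grip_width: 0.0278
```

>>> {"op": "arm_command", "data": {
  "deltas": [
    [-1,-0.002,0,0.006,0,0,0],
    [-1,-0.002,0,0.006,0,0,0]
  ]
}}

```text
clock: 11.35
position: [0.5872, -0.0268, 0.1417]
tool_rot: [3.142, 0.0, 0.075]
force: [-1.1, -0.5, -1.9]
grip_width: 0.0276
```

Run:
```python
from h import *
s=telemetry.observe();print(s['force'],s['moment'])
im=cams.grab_frame('scene')
cv2.imwrite('pics/s8f.png',im)
a=cv2.resize(im[175:255,205:305],None,fx=6,fy=6,interpolation=3)
cv2.imwrite('pics/s8.png',a)
s=telemetry.observe();print(s['force'],s['moment'])
```

```text
[-1.14946075 -0.47276801 -1.8532604 ] [ 0.01222587  0.17055378 -0.02621742]
[-1.640703   -0.80300931 -3.42603455] [-0.06203077  0.27944368  0.01740926]
```

View pics/s8.png

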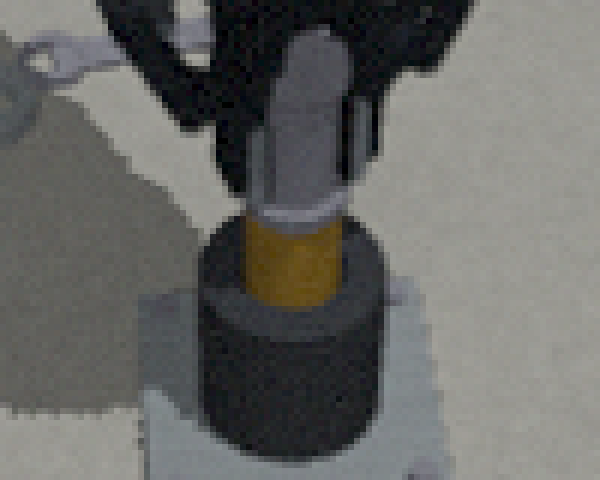

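>>> {"op": "arm_command", "data": {
  "deltas": [
    [-1,-0.002,0,0.005,0,0,0],
    [-1,-0.002,0,0.005,0,0,0]
  ]
}}

```text
clock: 11.65
position: [0.5869, -0.0268, 0.141]
tool_rot: [3.142, 0.0, 0.075]
force: [-3.0, -0.6, -3.2]
grip_width: 0.0278
```

>>> {"op": "arm_command", "data": {
  "deltas": [
    [-1,-0.003,0,0.0,0,0,0],
    [-1,-0.003,0,0.005,0,0,0]
  ]
}}

```text
clock: 11.9
position: [0.5867, -0.0268, 0.1404]
tool_rot: [-3.142, -0.0, 0.075]
force: [-1.2, -0.3, -2.1]
grip_width: 0.0277
```

>>> {"op": "arm_command", "data": {
  "deltas": [
    [-1,0,0,0.005,0,0,0],
    [-1,0,0,0.005,0,0,0]
  ]
}}

```text
clock: 12.15
position: [0.5868, -0.0268, 0.1397]
tool_rot: [3.142, -0.0, 0.075]
force: [-0.7, -1.2, 1.4]
grip_width: 0.0276
```

>>> {"op": "arm_command", "data": {
  "deltas": [
    [-0.2,0,0,0,0,0,0],
    [0.2,0,0,0,0,0,0],
    [0.6,0,0,0,0,0,0],
    [0.6,0,0,0,0,0,0],
    [0.6,0,0,0,0,0,0]
  ]
}}

```text
clock: 12.78
position: [0.5866, -0.0268, 0.1396]
tool_rot: [3.142, -0.0, 0.075]
force: [-0.6, -0.7, -0.2]
grip_width: 0.0679
```

Run:
```python
from h import *
s=telemetry.observe();print(s['force'],s['moment'])
im=cams.grab_frame('wrist')
cv2.imwrite('pics/w9.png',im)
im=cams.grab_frame('scene')
a=cv2.resize(im[155:255,205:305],None,fx=6,fy=6,interpolation=3)
cv2.imwrite('pics/s9.png',a)
```

```text
[-0.55544493 -0.73909103 -0.18040347] [ 0.01877571 -0.01989723 -0.03270147]
```

View pics/s9.png

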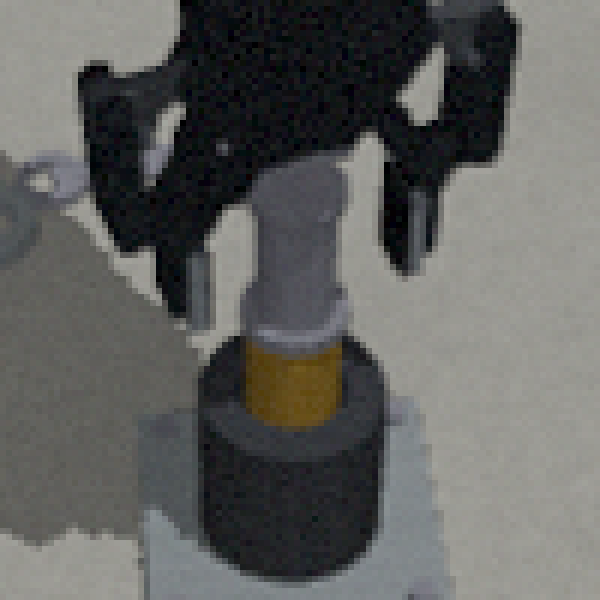

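View pics/w9.png

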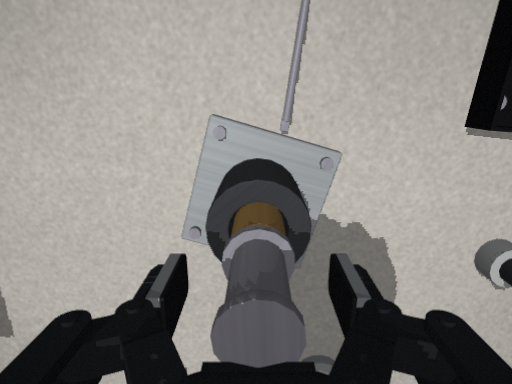

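>>> {"op": "arm_command", "data": {
  "deltas": [
    [0.6,0,0,-0.1,0,0,0],
    [0.6,0,0,-0.4,0,0,0],
    [0.6,0,0,-0.8,0,0,0],
    [0.6,0,0,-0.9,0,0,0]
  ]
}}

```text
clock: 13.38
position: [0.5879, -0.0268, 0.2794]
tool_rot: [3.141, -0.006, 0.075]
force: [-0.6, -0.5, 0.0]
grip_width: 0.068
```

Run:
```python
from h import *
t=cv2.imread('pics/top0.png');s=cv2.imread('pics/scene0.png')
ct=cams.get_calibration('top');cs=cams.get_calibration('scene')
f=lambda x,y,x0,y0,k:(x0+(x+.5)/k-.5,y0+(y+.5)/k-.5)
q=f(732-390,65,325,170,6);print('red top',onz(ct,*q,.105))
q=f(667-390,103,325,170,6);print('red base',onz(ct,*q,.022))
q=f(475-390,148,325,170,6);print('base',onz(ct,*q,.022))
to((.54,-.15,.25),.079)
```

```text
red top [ 0.56402933 -0.3332696   0.105     ]
red base [ 0.56187159 -0.32914121  0.022     ]
base [ 0.54001446 -0.24485747  0.022     ]
clock 13.375 pos [ 0.5879 -0.0268  0.2794] rot [ 3.1413 -0.0061  0.0749] move [-0.3808  0.7953  0.1937] [ 0.0004 -0.0078 -0.0052]
```

>>> {"op": "arm_command", "data": {
  "deltas": [
    [0.4,-0.25,0.35,0.05,0,0,0],
    [0.4,-0.5,0.7,0.1,0,0,0],
    [0.4,-0.75,1,0.2,0,0,0],
    [0.4,-0.75,1,0.2,0,0,0],
    [0.4,-0.75,1,0.2,0,0,0]
  ]
}}

```text
clock: 14.0
position: [0.4858, -0.1847, 0.245]
tool_rot: [-3.141, -0.0, 0.075]
force: [0.8, 0.7, 0.2]
grip_width: 0.06
```

Run:
```python
from h import *
c=cams.get_calibration('wrist');im=cams.grab_frame('wrist');s=telemetry.observe()
cv2.imwrite('pics/w10.png',im);np.save('w10.npy',c,allow_pickle=True)
print(s['position'],s['qd'].round(3),s['clock'])
print(proj(c,(.542,-.250,.105)),proj(c,(.542,-.250,.022)),proj(c,(.587,-.0275,.169)))
t=cams.grab_frame('top');s=cams.grab_frame('scene')
cv2.imwrite('pics/t10.png',t);cv2.imwrite('pics/s10.png',s)
```

```text
[ 0.48624762 -0.18412744  0.24496008] [-0.016  0.005 -0.003 -0.003 -0.001 -0.002  0.001] 14.05
[[340.6790342  132.58160709]] [[321.5501165  123.91042887]] [[-6.35058769 35.12490273]]
```

View pics/w10.png

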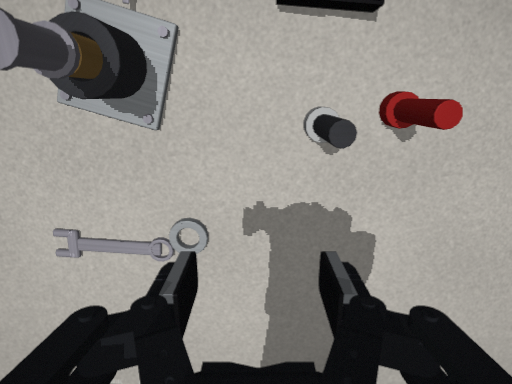

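View pics/t10.png

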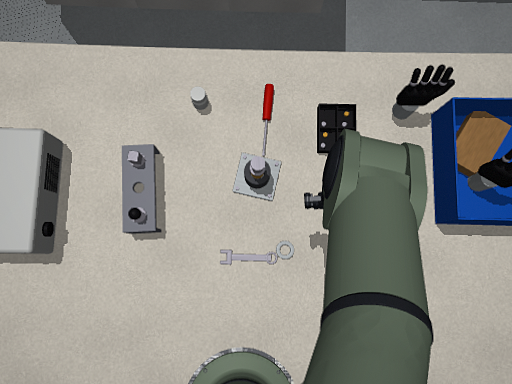

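View pics/s10.png

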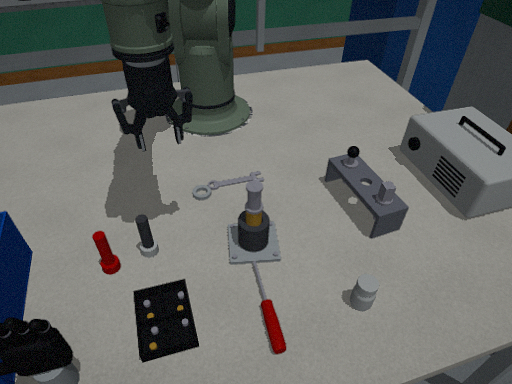

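Run:
```python
from h import *
t=cv2.imread('pics/t10.png');s=cv2.imread('pics/s10.png')
a=cv2.resize(t[145:205,225:290],None,fx=6,fy=6,interpolation=3)
b=cv2.resize(s[170:260,220:290],None,fx=6,fy=6,interpolation=3)
a=np.vstack([a,np.zeros((540-360,390,3),np.uint8)])
cv2.imwrite('pics/z10.png',np.hstack([a,b]))
to((.542,-.250,.15),.079)
```

```text
clock 14.15 pos [ 0.4864 -0.1837  0.2448] rot [-3.1414e+00 -5.0000e-04  7.6800e-02] move [0.3354 0.469  0.6319] [-0.0003 -0.0006 -0.0027]
```

View pics/z10.png

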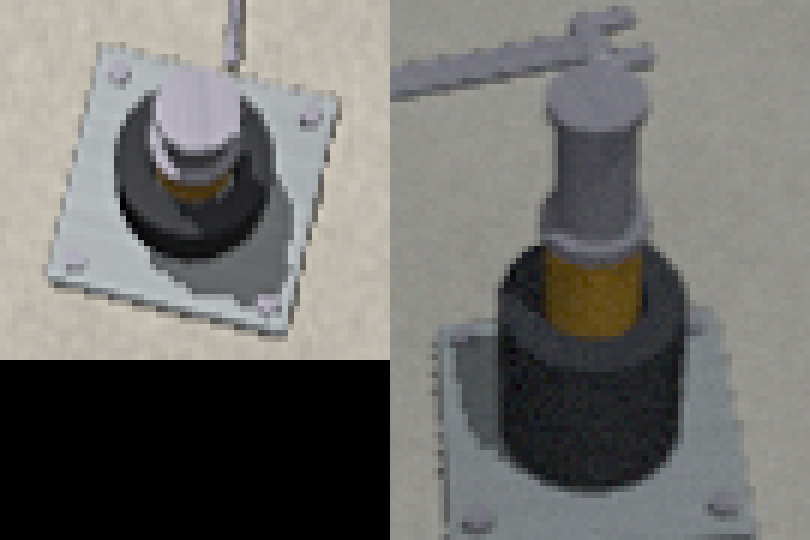

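>>> {"op": "arm_command", "data": {
  "deltas": [
    [0.4,0.17,0.23,0,0,0,0],
    [0.4,0.335,0.469,0,0,0,0],
    [0.4,0.335,0.469,0.2,0,0,0],
    [0.4,0.335,0.469,0.5,0,0,0],
    [0.4,0.335,0.469,0.63,0,0,0],
    [0.4,0.335,0.469,0.63,0,0,0]
  ]
}}

```text
clock: 14.9
position: [0.541, -0.25, 0.1489]
tool_rot: [-3.14, 0.002, 0.077]
force: [0.0, -0.1, 1.0]
grip_width: 0.0597
```

Run:
```python
from h import *
ct=cams.get_calibration('top');cs=cams.get_calibration('scene')
f=lambda x,y,x0,y0,k:(x0+(x+.5)/k-.5,y0+(y+.5)/k-.5)
a=f(198,110,225,145,6);b=f(207,97,220,170,6)
print('head',tri([ray(ct,*a),ray(cs,*b)]),onz(ct,*a,.169),onz(cs,*b,.169))
to((.542,-.250,.065),.079)
cv2.imwrite('pics/w11.png',cams.grab_frame('wrist'))
```

```text
head (array([ 0.586363  , -0.02721655,  0.17391869]), [np.float64(0.0005696988769790512), np.float64(0.0005696988769790428)]) [ 0.58729093 -0.02781351  0.169     ] [ 0.58124068 -0.02493736  0.169     ]
clock 14.9 pos [ 0.541  -0.25    0.1489] rot [-3.1403e+00  2.0000e-03  7.6600e-02] move [0.0076 0.0013 0.5593] [-0.0017  0.0026 -0.003 ]
```

View pics/w11.png

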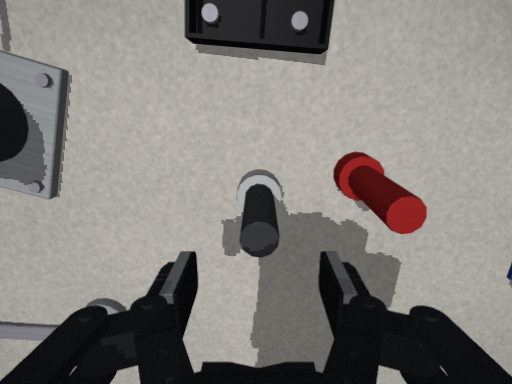

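>>> {"op": "arm_command", "data": {
  "deltas": [
    [0.4,0.006,0,0.2,0,0,0],
    [0.4,0.006,0,0.4,0,0,0],
    [0.4,0.006,0,0.55,0,0,0],
    [0.4,0.006,0,0.55,0,0,0],
    [0.4,0.006,0,0.55,0,0,0]
  ]
}}

```text
clock: 15.58
position: [0.5429, -0.2513, 0.0691]
tool_rot: [3.141, -0.002, 0.075]
force: [0.3, 0.8, 0.9]
grip_width: 0.06
```

Run:
```python
from h import *
to((.542,-.250,.065),.079)
cv2.imwrite('pics/w12.png',cams.grab_frame('wrist'))
```

```text
clock 15.575 pos [ 0.5429 -0.2513  0.0691] rot [ 3.1408e+00 -1.8000e-03  7.5200e-02] move [-0.0052 -0.0092  0.0276] [ 0.001  -0.0023 -0.0048]
```

View pics/w12.png

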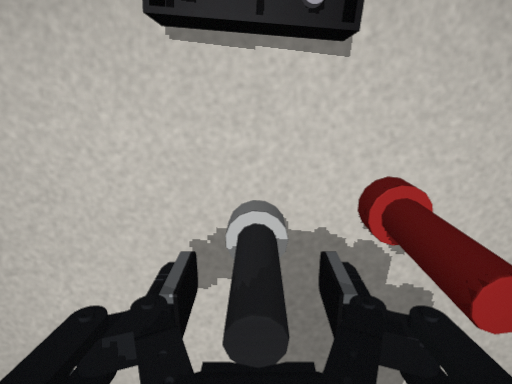

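>>> {"op": "arm_command", "data": {
  "deltas": [
    [-1,0,0,0,0,0,0],
    [-1,0,0,0,0,0,0],
    [-1,0,0,0,0,0,0],
    [-1,0,0,0,0,0,0],
    [-1,0,0,0,0,0,0]
  ],
  "newtons": 110
}}

```text
clock: 16.25
position: [0.5423, -0.2511, 0.0684]
tool_rot: [3.141, -0.001, 0.075]
force: [-1.8, 1.6, 10.6]
grip_width: 0.022
```

Run:
```python
from h import *
s=telemetry.observe();print(s)
to((.5868,-.0268,.25),.079)
```

```text
{'clock': 16.25, 'qpos': array([ 0.37207366,  0.71524076, -0.05444751,  1.79674834,  0.06030129,
        0.63034981, -1.21342531]), 'qd': array([-1.00098937e-03, -1.57234784e-04, -1.73381450e-03, -6.74758580e-05,
        2.29509735e-04, -5.21777621e-04,  1.26340094e-04]), 'joint_efforts': array([ 5.57343755e-01, -9.31686258e+01,  2.62815669e+00, -2.46294773e+01,
        2.49786777e-01, -8.27778708e-01,  2.51786591e-02]), 'position': array([ 0.54234172, -0.25106324,  0.06835463]), 'tool_rot': array([ 3.14140936e+00, -8.50057921e-04,  7.51220397e-02]), 'force': array([-1.83261877,  1.6205392 , 10.60579744]), 'moment': array([ 0.39490921,  0.50834739, -0.03778615]), 'grip_width': 0.02195552434227574}
clock 16.25 pos [ 0.5423 -0.2511  0.0684] rot [ 3.1414e+00 -9.0000e-04  7.5100e-02] move [ 0.4088 -1.4684 -1.2109] [ 0.0002 -0.0011 -0.0049]
```

>>> {"op": "arm_command", "data": {
  "deltas": [
    [-1,0,0,-0.15,0,0,0],
    [-1,0,0,-0.5,0,0,0],
    [-1,0,0,-0.9,0,0,0],
    [-1,0,0,-1,0,0,0]
  ]
}}

```text
clock: 16.75
position: [0.5431, -0.2516, 0.2213]
tool_rot: [3.139, -0.005, 0.075]
force: [-0.1, 0.4, -3.5]
grip_width: 0.0217
```

>>> {"op": "arm_command", "data": {
  "deltas": [
    [-1,0,0,-0.3,0,0,0],
    [-1,0.1,-0.4,-0.3,0,0,0],
    [-1,0.2,-0.8,-0.3,0,0,0],
    [-1,0.3,-0.9,-0.3,0,0,0],
    [-1,0.3,-0.9,-0.3,0,0,0]
  ]
}}

```text
clock: 17.38
position: [0.5772, -0.1117, 0.2617]
tool_rot: [-3.141, 0.001, 0.077]
force: [-1.0, -1.4, -2.7]
grip_width: 0.0219
```

Run:
```python
from h import *
to((.5868,-.0268,.262),.075)
print(telemetry.observe()['force'],telemetry.observe()['moment'])
```

```text
clock 17.375 pos [ 0.5772 -0.1117  0.2617] rot [-3.1411e+00  1.0000e-03  7.7500e-02] move [ 0.1078 -0.5596 -0.002 ] [-0.0006  0.0012  0.0032]
[-1.00117855 -1.36807779 -2.69274882] [-0.09522039 -0.05528506 -0.00521027]
```

>>> {"op": "arm_command", "data": {
  "deltas": [
    [-1,0.05,-0.3,0,0,0,0],
    [-1,0.108,-0.56,0,0,0,0],
    [-1,0.108,-0.56,0,0,0,0],
    [-1,0.108,-0.56,0,0,0,0],
    [-1,0.108,-0.56,0,0,0,0]
  ]
}}

```text
clock: 18.0
position: [0.5863, -0.0298, 0.2623]
tool_rot: [3.141, 0.001, 0.073]
force: [-0.1, -0.8, -3.1]
grip_width: 0.0218
```

Run:
```python
from h import *
to((.5868,-.0268,.242),.075)
print(telemetry.observe()['force'],telemetry.observe()['moment'])
cv2.imwrite('pics/w13.png',cams.grab_frame('wrist'))
im=cams.grab_frame('scene');cv2.imwrite('pics/s13f.png',im)
cv2.imwrite('pics/s13.png',cv2.resize(im[115:255,205:305],None,fx=4,fy=4,interpolation=3))
```

```text
clock 18.0 pos [ 0.5863 -0.0298  0.2623] rot [3.1411e+00 6.0000e-04 7.2900e-02] move [ 0.0047 -0.02    0.1353] [ 0.0006  0.0007 -0.0026]
[-0.1476174  -0.83036053 -3.07459346] [-0.03311948  0.04423759 -0.0008641 ]
```

View pics/w13.png

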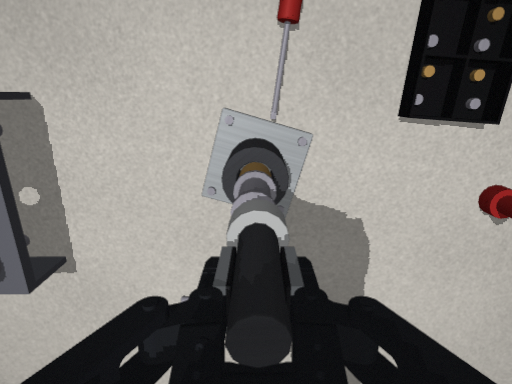

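View pics/s13.png

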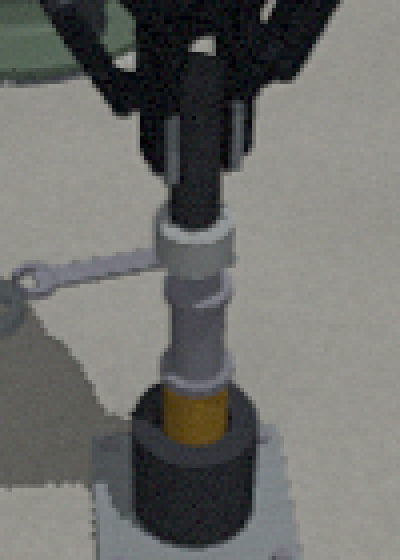

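>>> {"op": "arm_command", "data": {
  "deltas": [
    [-1,0,-0.01,0.06,0,0,0],
    [-1,0,-0.01,0.12,0,0,0],
    [-1,0,-0.01,0.12,0,0,0],
    [-1,0,-0.01,0.12,0,0,0]
  ]
}}

```text
clock: 18.6
position: [0.5865, -0.0266, 0.2445]
tool_rot: [-3.142, 0.0, 0.075]
force: [-0.5, -0.3, -3.3]
grip_width: 0.022
```

>>> {"op": "arm_command", "data": {
  "deltas": [
    [-1,0,0,0.006,0,0,0],
    [-1,0,0,0.012,0,0,0],
    [-1,0,0,0.012,0,0,0]
  ]
}}

```text
clock: 18.98
position: [0.5864, -0.0266, 0.2427]
tool_rot: [-3.142, 0.0, 0.075]
force: [-0.1, -0.1, -2.8]
grip_width: 0.0219
```

Free so far. Continue in 1.5 mm steps until contact.

>>> {"op": "arm_command", "data": {
  "deltas": [
    [-1,0,0,0.005,0,0,0],
    [-1,0,0,0.01,0,0,0],
    [-1,0,0,0.01,0,0,0]
  ]
}}

```text
clock: 19.35
position: [0.5866, -0.0267, 0.2415]
tool_rot: [3.142, -0.0, 0.075]
force: [-1.2, -0.5, 5.1]
grip_width: 0.0222
```

>>> {"op": "arm_command", "data": {
  "deltas": [
    [-1,0,0,0.005,0,0,0],
    [-1,0,0,0.01,0,0,0],
    [-1,0,0,0.01,0,0,0]
  ]
}}

```text
clock: 19.73
position: [0.5865, -0.0267, 0.2397]
tool_rot: [3.142, -0.0, 0.075]
force: [-0.5, -0.1, 4.0]
grip_width: 0.022
```

>>> {"op": "arm_command", "data": {
  "deltas": [
    [-1,0,0,0.005,0,0,0],
    [-1,0,0,0.01,0,0,0],
    [-1,0,0,0.01,0,0,0]
  ]
}}

```text
clock: 20.1
position: [0.5864, -0.0267, 0.2381]
tool_rot: [-3.142, 0.0, 0.075]
force: [0.6, -0.7, 3.5]
grip_width: 0.0221
```

>>> {"op": "arm_command", "data": {
  "deltas": [
    [-1,0,0,0.007,0,0,0],
    [-1,0,0,0.014,0,0,0],
    [-1,0,0,0.014,0,0,0]
  ]
}}

```text
clock: 20.48
position: [0.5864, -0.0266, 0.236]
tool_rot: [-3.142, 0.0, 0.075]
force: [0.6, -0.7, 2.5]
grip_width: 0.022
```

>>> {"op": "arm_command", "data": {
  "deltas": [
    [-1,0,0,0.007,0,0,0],
    [-1,0,0,0.014,0,0,0],
    [-1,0,0,0.014,0,0,0]
  ]
}}

```text
clock: 20.85
position: [0.5864, -0.0266, 0.2339]
tool_rot: [-3.142, 0.0, 0.075]
force: [1.1, -1.0, 2.7]
grip_width: 0.0218
```

>>> {"op": "arm_command", "data": {
  "deltas": [
    [-1,0,0,-0.05,0,0,0],
    [-1,0,0,-0.12,0,0,0],
    [-1,0,0,-0.12,0,0,0],
    [-1,0,0,-0.12,0,0,0]
  ]
}}

```text
clock: 21.35
position: [0.5864, -0.0267, 0.252]
tool_rot: [-3.142, 0.0, 0.075]
force: [0.7, -0.3, -3.6]
grip_width: 0.022
```

Run:
```python
from h import *
s=telemetry.observe();print(s['position'],s['force'])
im=cams.grab_frame('scene');cv2.imwrite('pics/s14f.png',im)
b=cv2.imread('pics/s13f.png')
cv2.imwrite('pics/s14.png',np.hstack([cv2.resize(i[155:255,205:305],None,fx=4,fy=4,interpolation=3) for i in(b,im)]))
```

```text
[ 0.58635462 -0.02665399  0.25199501] [ 0.72507101 -0.2525514  -3.59193436]
```

View pics/s14.png

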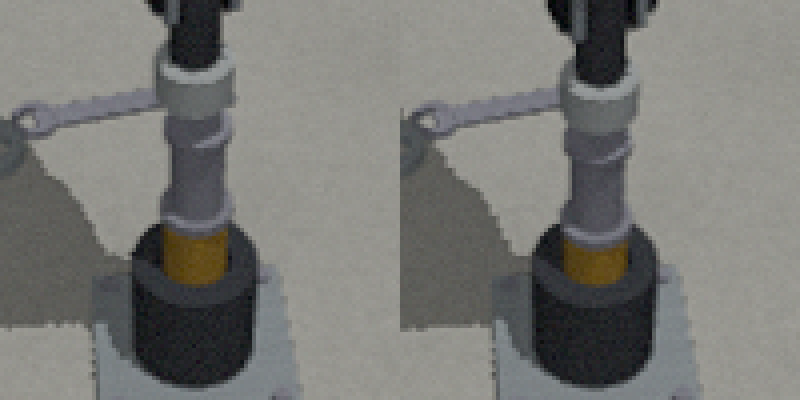

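>>> {"op": "arm_command", "data": {
  "deltas": [
    [-1,0,0,0.05,0,0,0],
    [-1,0,0,0.1,0,0,0],
    [-1,0,0,0.112,0,0,0],
    [-1,0,0,0.112,0,0,0]
  ]
}}

```text
clock: 21.9
position: [0.5864, -0.0266, 0.235]
tool_rot: [-3.142, 0.0, 0.075]
force: [0.2, 0.3, -2.1]
grip_width: 0.0217
```

>>> {"op": "arm_command", "data": {
  "deltas": [
    [-1,0,0,0.008,0,0,0],
    [-1,0,0,0.014,0,0,0],
    [-1,0,0,0.014,0,0,0]
  ]
}}

```text
clock: 22.28
position: [0.5867, -0.0267, 0.2335]
tool_rot: [3.142, -0.001, 0.075]
force: [0.3, -0.2, 3.8]
grip_width: 0.0218
```

>>> {"op": "arm_command", "data": {
  "deltas": [
    [-1,0,0,0.008,0,0,0],
    [-1,0,0,0.008,0,0,0]
  ]
}}

```text
clock: 22.52
position: [0.5866, -0.0267, 0.2321]
tool_rot: [3.142, -0.0, 0.075]
force: [0.6, -0.8, 4.2]
grip_width: 0.0221
```

>>> {"op": "arm_command", "data": {
  "deltas": [
    [-1,0,0,0.008,0,0,0],
    [-1,0,0,0.008,0,0,0]
  ]
}}

```text
clock: 22.78
position: [0.5865, -0.0267, 0.2307]
tool_rot: [-3.142, -0.0, 0.075]
force: [0.5, 0.4, 2.6]
grip_width: 0.0219
```

>>> {"op": "arm_command", "data": {
  "deltas": [
    [-1,0,0,0.007,0,0,0],
    [-1,0,0,0.007,0,0,0]
  ]
}}

```text
clock: 23.02
position: [0.5864, -0.0267, 0.2296]
tool_rot: [-3.142, 0.0, 0.075]
force: [-0.1, -1.0, 2.8]
grip_width: 0.0218
```

>>> {"op": "arm_command", "data": {
  "deltas": [
    [-1,0,0,0.007,0,0,0],
    [-1,0,0,0.007,0,0,0]
  ]
}}

```text
clock: 23.28
position: [0.5864, -0.0266, 0.2285]
tool_rot: [-3.142, 0.0, 0.075]
force: [1.6, -0.8, 2.0]
grip_width: 0.0222
```

>>> {"op": "arm_command", "data": {
  "deltas": [
    [-1,0,0,0.007,0,0,0],
    [-1,0,0,0.007,0,0,0]
  ]
}}

```text
clock: 23.52
position: [0.5864, -0.0266, 0.2275]
tool_rot: [-3.142, 0.0, 0.075]
force: [1.3, -0.1, 2.7]
grip_width: 0.0221
```

>>> {"op": "arm_command", "data": {
  "deltas": [
    [-1,0,0,0.006,0,0,0],
    [-1,0,0,0.006,0,0,0]
  ]
}}

```text
clock: 23.78
position: [0.5865, -0.0267, 0.2269]
tool_rot: [-3.142, -0.0, 0.075]
force: [-1.3, -0.1, 5.3]
grip_width: 0.0218
```

>>> {"op": "arm_command", "data": {
  "deltas": [
    [-1,0,0,0.005,0,0,0],
    [-1,0,0,0.005,0,0,0]
  ]
}}

```text
clock: 24.02
position: [0.5867, -0.0267, 0.2265]
tool_rot: [3.142, -0.001, 0.075]
force: [-0.6, -0.4, 10.5]
grip_width: 0.0216
```

>>> {"op": "arm_command", "data": {
  "deltas": [
    [-1,0,0,0.003,0,0,0],
    [-1,0,0,0.003,0,0,0]
  ]
}}

```text
clock: 24.28
position: [0.5867, -0.0267, 0.2263]
tool_rot: [3.141, -0.001, 0.075]
force: [-1.6, -1.1, 15.7]
grip_width: 0.0219
```

>>> {"op": "arm_command", "data": {
  "deltas": [
    [-1,0,0,-0.05,0,0,0],
    [-1,0,0,-0.15,0,0,0],
    [-1,0,0,-0.15,0,0,0],
    [-1,0,0,-0.15,0,0,0]
  ]
}}

```text
clock: 24.78
position: [0.5863, -0.0267, 0.2479]
tool_rot: [-3.142, 0.0, 0.075]
force: [0.3, -0.1, -1.7]
grip_width: 0.0222
```

Run:
```python
from h import *
s=telemetry.observe();print(s['position'],s['force'])
im=cams.grab_frame('scene');cv2.imwrite('pics/s15f.png',im)
b=cv2.imread('pics/s14f.png')
cv2.imwrite('pics/s15.png',np.hstack([cv2.resize(i[155:255,205:305],None,fx=4,fy=4,interpolation=3) for i in(b,im)]))
to((.5423,-.2511,.2463),.075)
```

```text
[ 0.58631123 -0.02666787  0.247862  ] [ 0.28950043 -0.08727477 -1.71305691]
clock 24.825 pos [ 0.5863 -0.0266  0.2477] rot [-3.1415e+00  4.0000e-04  7.5100e-02] move [-0.4045  1.4702  0.0094] [-0.0001  0.0006  0.0001]
```

View pics/s15.png

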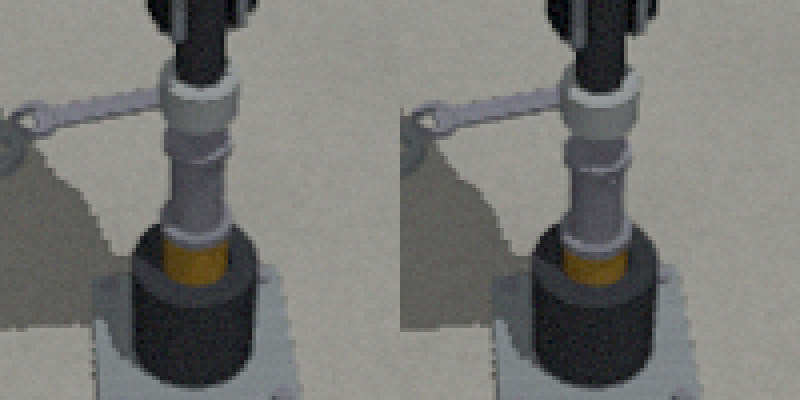

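>>> {"op": "arm_command", "data": {
  "deltas": [
    [-1,-0.05,0.3,-0.05,0,0,0],
    [-1,-0.2,0.7,-0.05,0,0,0],
    [-1,-0.3,1,-0.05,0,0,0]
  ]
}}

```text
clock: 25.2
position: [0.5518, -0.1819, 0.2552]
tool_rot: [3.141, 0.001, 0.074]
force: [1.0, -0.5, -2.5]
grip_width: 0.0216
```

>>> {"op": "arm_command", "data": {
  "deltas": [
    [-1,-0.1,0.3,0,0,0,0],
    [-1,-0.105,0.47,0,0,0,0],
    [-1,-0.105,0.47,0.3,0,0,0],
    [-1,-0.105,0.47,0.6,0,0,0],
    [-1,-0.105,0.47,0.9,0,0,0],
    [-1,-0.105,0.47,0.9,0,0,0]
  ]
}}

```text
clock: 25.95
position: [0.5406, -0.2503, 0.1177]
tool_rot: [-3.139, 0.005, 0.075]
force: [-0.4, 0.2, -1.4]
grip_width: 0.0219
```

Run:
```python
from h import *
to((.5423,-.2511,.0684),.075)
s=cams.grab_frame('scene');cv2.imwrite('pics/s16.png',s)
```

```text
clock 25.95 pos [ 0.5406 -0.2503  0.1177] rot [-3.139   0.0054  0.0752] move [0.0127 0.007  0.3287] [-0.0033  0.0068  0.0003]
```

View pics/s16.png

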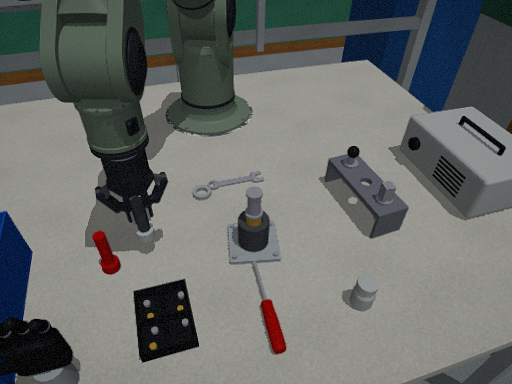

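>>> {"op": "arm_command", "data": {
  "deltas": [
    [-1,0,0,0.15,0,0,0],
    [-1,0,0,0.28,0,0,0],
    [-1,0,0,0.28,0,0,0],
    [-1,0,0,0.28,0,0,0]
  ]
}}

```text
clock: 26.5
position: [0.5429, -0.2513, 0.0794]
tool_rot: [3.141, -0.001, 0.075]
force: [-0.4, 0.6, -2.3]
grip_width: 0.0216
```

>>> {"op": "arm_command", "data": {
  "deltas": [
    [-1,0,0,0.01,0,0,0],
    [-1,0,0,0.02,0,0,0],
    [-1,0,0,0.02,0,0,0]
  ]
}}

```text
clock: 26.88
position: [0.5424, -0.2511, 0.0756]
tool_rot: [3.142, -0.0, 0.075]
force: [0.8, 0.5, -2.0]
grip_width: 0.0219
```

>>> {"op": "arm_command", "data": {
  "deltas": [
    [-1,0,0,0.015,0,0,0],
    [-1,0,0,0.03,0,0,0],
    [-1,0,0,0.03,0,0,0]
  ]
}}

```text
clock: 27.25
position: [0.5423, -0.251, 0.0707]
tool_rot: [-3.141, 0.0, 0.075]
force: [-0.5, -0.1, -3.2]
grip_width: 0.0219
```

>>> {"op": "arm_command", "data": {
  "deltas": [
    [-1,0,0,0.005,0,0,0],
    [-1,0,0,0.01,0,0,0],
    [-1,0,0,0.01,0,0,0]
  ]
}}

```text
clock: 27.62
position: [0.5424, -0.2511, 0.0694]
tool_rot: [-3.142, 0.0, 0.075]
force: [0.1, -1.0, -2.2]
grip_width: 0.0219
```

>>> {"op": "arm_command", "data": {
  "deltas": [
    [-1,0,0,0.006,0,0,0],
    [-1,0,0,0.006,0,0,0]
  ]
}}

```text
clock: 27.88
position: [0.5424, -0.2511, 0.0685]
tool_rot: [-3.142, 0.0, 0.075]
force: [0.2, -1.0, -2.1]
grip_width: 0.0221
```

>>> {"op": "arm_command", "data": {
  "deltas": [
    [-1,0,0,0.004,0,0,0],
    [-1,0,0,0.004,0,0,0]
  ]
}}

```text
clock: 28.12
position: [0.5425, -0.2511, 0.0684]
tool_rot: [3.142, -0.0, 0.075]
force: [-0.9, 1.0, 4.0]
grip_width: 0.0221
```

>>> {"op": "arm_command", "data": {
  "deltas": [
    [-0.4,0,0,0,0,0,0],
    [0,0,0,0,0,0,0],
    [0.4,0,0,0,0,0,0],
    [0.4,0,0,0,0,0,0],
    [0.4,0,0,0,0,0,0]
  ]
}}

```text
clock: 28.75
position: [0.5424, -0.2511, 0.068]
tool_rot: [3.142, -0.0, 0.075]
force: [0.3, -0.6, 0.0]
grip_width: 0.0594
```

Run:
```python
from h import *
s=telemetry.observe();print(s['position'],s['force'],s['grip_width'])
cv2.imwrite('pics/w17.png',cams.grab_frame('wrist'))
```

```text
[ 0.5424363  -0.25110271  0.06801322] [ 0.30054896 -0.57898821  0.02812757] 0.05941612695912624
```

View pics/w17.png

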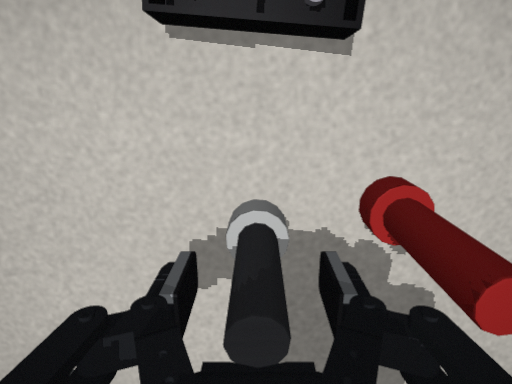

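Released, standing in the same view as before. Retreat straight up, then back for a clear view.

>>> {"op": "arm_command", "data": {
  "deltas": [
    [0.4,0,0,-0.1,0,0,0],
    [0.4,0,0,-0.4,0,0,0],
    [0.4,0,0,-0.8,0,0,0],
    [0.4,0,0,-1,0,0,0],
    [0.4,0,0,-1,0,0,0]
  ]
}}

```text
clock: 29.42
position: [0.5434, -0.2516, 0.2215]
tool_rot: [3.139, -0.005, 0.075]
force: [0.6, -0.6, -0.6]
grip_width: 0.0599
```

>>> {"op": "arm_command", "data": {
  "deltas": [
    [0.4,-0.3,0,-0.2,0,0,0],
    [0.4,-0.6,0,-0.2,0,0,0],
    [0.4,-0.6,0,-0.2,0,0,0],
    [0.4,-0.6,0,-0.2,0,0,0]
  ]
}}

```text
clock: 29.92
position: [0.453, -0.2577, 0.248]
tool_rot: [-3.141, -0.0, 0.075]
force: [-0.5, -0.3, 0.1]
grip_width: 0.0599
```

Run:
```python
from h import *
w=cams.grab_frame('wrist');s=cams.grab_frame('scene');t=cams.grab_frame('top')
cv2.imwrite('pics/w18.png',w);cv2.imwrite('pics/s18.png',s);cv2.imwrite('pics/t18.png',t)
a=cv2.resize(s[180:260,120:290],None,fx=4,fy=4,interpolation=3);cv2.imwrite('pics/z18.png',a)
print(telemetry.observe()['clock'])
```

```text
30.075
```

View pics/w18.png

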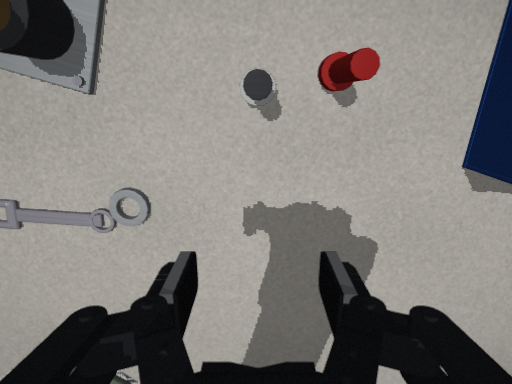

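View pics/s18.png

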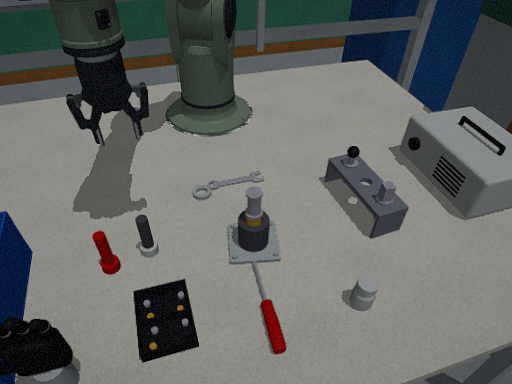

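View pics/z18.png

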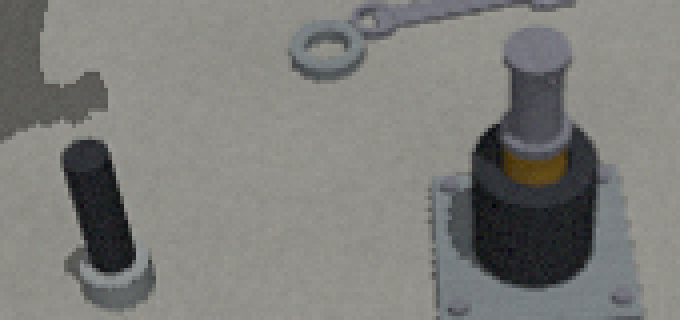

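View pics/t18.png

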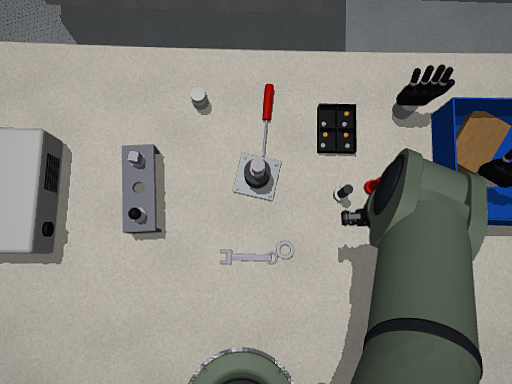

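```bash
python3 -c "
from workcell import job
print(job.job_done())"
```

```text
the job is handed in; nothing more can be done
None
```

The job is handed in at about 30 s of the 69 s allowed. No verdict was reported, so what follows is only what my own readings and pictures showed.

**Seating the arbor:** I lifted the arbor from the middle hole and lowered it into the bush in steps of about 1 mm. I let go when the vertical force rose about 5 N above the arbor's hanging weight.

**First tap:** The tamper touched the arbor with its head about 173 mm above the table. That puts the bush at about 26 mm proud, close to where it started. I drove it about 8 mm at a steady 6–8 N and lifted clear.

**Second tap:** I drove it about 7 mm more. The force then climbed to about 19 N of tamper on arbor (limit 35 N) while the tool barely moved, so I took that as the depth stop and backed off.

**Final state:** I put the tamper back on its old spot. The last pictures show it and the arbor upright, the gripper clear of everything, and the rack fittings, red look-alike and other objects in place as far as the views show.

**Checks that disagreed or could not be made:**
- **Height before the first tap:** My estimate of the arbor's height from the gripper was 3–4 mm lower than the height at first touch. I trusted the touch, and the camera triangulation agreed with it.
- **How far the bush stood proud:** The collar hid the rim in the pictures, so all the proud heights are inferred, not measured.
- **The stop:** I judged it from the force rise alone, without a repeat touch.

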